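# Open the lug-lid jar in its holder

## Robot

A 6-joint arm with a two-finger parallel gripper is mounted at the origin on a cart in front of the work surface, level with it; the furniture and walls round the work are solid. World frame = base frame: x ahead of the robot, y to its left, z up, the work surface at z = 0. Lengths are in m, angles in degrees, forces in N, time in s.
With the tool pointing down it reaches from about 0.375 to 0.75 m from the base axis. Payload 9 kg.
Tool frame: the origin (TCP) lies at the very end of the fingers, on their centre line; the grasp point (between the pads) lies 19 mm behind it; z points along the fingers, y is the line along which they close (so a half turn about z gives the same grasp; the last joint's range is limited). The gripper opens to 85 mm and grips with 20 to 120 N. Pads are 22 mm wide; open, the fingers measure 114 mm over their backs; the gripper's body (76 mm by 85 mm) begins 54 mm behind the grasp point. The pads swing forward as they close: fully open they stand 13 mm farther back than shut.
Start: joints at [59.548, 5.964, 5.575, 89.605, 0, 77.527], TCP at [0.185, 0.571, 0.231] pointing down, gripper open.
Joint ranges: [-171.21, 171.21], [-48.23, 106.86], [-62.78, 66.21], [-105.2, 120.99], [-86.42, 89.51], [-180, 180]. Speed limits (degrees/s): [127.2, 127.2, 147.25, 180, 180, 180].

## Interface

Orientations are given as a 3x3 rotation matrix whose columns are the frame's x, y, z axes.
In Python, from plant import arm gives the robot as it stands.
- The arm moves only by the shell command python3 -m inch 'ROWS' [OPENING] [FORCE]. ROWS is JSON, a list of rows, each a list of 4 numbers: the shift along the tool's x, y, z in cm, then the turn about the tool's z in degrees. A call has 1 to 20 rows; each row is the pose to reach, as a shift and turn from the pose commanded when the call began, along the tool's axes at that moment; what a row does not reach only later rows make up. A row lasts 1/12 s, in which the tool goes at most 41.7 mm and 7.16 degrees, less where a joint would pass 70% of its speed; a pose out of reach is approached as far as the arm can. A call with a gripper value outside its range is refused whole. OPENING is the closure in counts, from 0 (fully open) to 255 (shut), set as the call begins (- or left out, the last holds). The fingers move at their own pace and stop on an object; FORCE is the grip in N (left out, the last holds). Time passes only in rows, so rows that repeat a pose let the fingers close. It gives the time, the measured TCP pose, the force, the opening and the grip force at its end, in the units of the state.
- arm.sense(): the state, without advancing time (a new reading comes with each control period).
- arm.camera(name): name is "scene" or "top" or "wrist"; returns a dict with "color" (384x512x3 uint8, red, green, blue), "range_z" (384x512 float32, m along the optical axis (not along the pixel's ray), 0 where there is no reading), "K" (3x3 intrinsics, pixels), "R" (3x3) and "t" (3): a world point X has camera coordinates R X + t. Camera axes: x right, y down, z forward; pixel columns grow to the right and rows downward; lengths in m; the calibration is good to about 2 mm. A picture is of the moment at which its call begins.
- arm.job_done(): hands the job in; it is judged then, once.
The state is a dict: "t": time; "joint_positions": joint angles; "qvel": joint speeds; "joint_efforts": joint torques, N m; "ee_pos": TCP position; "eef_rot": TCP orientation; "contact_force": force on the tool from outside, world axes, zero at the start; "moment": the same for the moment, N m; "opening": opening from 0.0 (shut) to 1.0 (fully open); "finger_force": force on a finger pad.
Only numpy, scipy, OpenCV 4.12 (cv2) and the standard library are available. Lean on these libraries where they do the work, as an engineer would, in place of code of your own. Each camera call takes 0.05 s, during which the arm holds its last target. There are 200 camera calls.

## Task

Stand the square jar, with its lid on, down in the square pocket of the wooden holder so that the holder keeps it from turning. Then unscrew the tight steel lid anticlockwise, stop turning as soon as it comes free, and lift it straight up. Finish while still holding the lid level about three centimetres above the jar, with the jar left standing in the holder; do not disturb the other things on the table.

Things in the scene. Friction and masses are not known exactly. Their poses are not given: they have to be found in the camera images.
- jar: White ceramic square jar, 64 x 64 mm over its flat sides, 60 mm high to the shoulder, 0.3 to 0.5 kg; the only square one. Origin: centre of underside; z up, x and y square to the flat sides. Loose on the table left or right of the middle, turned up to 40 degrees. The shoulder narrows to 47 mm diameter at 71 mm. Carries the lid, and can be lifted by it. Unbraced it turns along with the lid
- jar_neck (a point): Top centre of the jar's round neck, 98 mm above its underside, hidden under the lid; axes as the jar's. A sprung rubber seal here pushes the lid up with about 20 N, so it takes some 0.3 N m to turn. The lid hangs by two lugs under ledges on the neck (the same every 180 degrees), which let go at a lid yaw of about 67 degrees; from about 145 degrees the lugs strike the next stops
- lid: Steel screw lid on the square jar: 60 mm outside diameter, 26 mm high, 0.06 kg, fine grip ribs round its side. Origin: centre of its lower rim, 76 mm above the jar's underside while on. Lid yaw relative to the jar, modulo 180 degrees, is 0 when fully tight (lid x along jar x) and starts at 2 to 17 degrees; it unscrews anticlockwise from above (positive yaw)
- lid_top (a point): Centre of the lid's flat top face, 26 mm above its lower rim. A straight raised rib, 50 x 6 mm and 4 mm high, crosses the top along the lid's x axis and shows how far it is turned
- holder: Dark wooden block, 130 x 130 x 30 mm, fixed to the table on the other side from the jar, turned up to 20 degrees. Origin: centre of underside; z up, x, y along its sides. A square pocket in its middle, parallel to the sides, is 68 x 68 mm, 24 mm deep (floor 6 mm above the table), with a 4 mm chamfer round its mouth. The jar fits any of four ways round, 2 mm to spare on each side
- round_jar: Bystander: round lidded glass jar, 72 mm diameter, 87 mm high, loose, behind the middle of the work area. Origin: centre of underside
- spice_jar: Bystander: slim spice jar, 46 mm diameter, 106 mm high, loose, far right. Origin: centre of underside
- mug: Bystander: white mug, 94 mm high, 116 mm long over its handle, loose, near right. Origin: centre of underside
- tin: Bystander: flat round tin, 86 mm diameter, 40 mm high, loose, near left. Origin: centre of underside
There are look-alikes about, which are no part of the job. Of the things like the lid, leave any that is black; of the rest the larger one is meant.

How it is judged (in metres and radians):
On the way, in this order (a step that is already met when the one before it is completed fails the run):
1. the jar stands fully down in the holder's pocket with its lid still screwed on (z of jar in the frame of holder below 0.01 m and horizontal distance between jar and holder below 0.006 m and angle between jar's own z axis and vertical below 0.06 rad and angle between the x axis of lid and the x axis of jar, either way round below 0.7 rad and z of lid in the frame of jar below 0.08 m), for 0.2 s.
2. the lid is turned free of its lugs while the jar stays braced in the holder, before it is lifted (z of jar in the frame of holder below 0.012 m and horizontal distance between jar and holder below 0.008 m and angle between the x axis of lid and the x axis of jar, either way round above 1.1 rad and z of lid in the frame of jar below 0.09 m), for 0.1 s.
At the end, for the whole second after the job is handed in: Jar upright (3 degrees) at the bottom of the pocket (within 4 mm of its floor, 6 mm of its centre); fingers hold the lid still, level (11 degrees), 14 to 74 mm above its closed height, within 25 mm of the jar's axis, turned at most 128 degrees from fully tight, touching nothing else (z of jar in the frame of holder below 0.01 m and horizontal distance between jar and holder below 0.006 m and angle between jar's own z axis and vertical below 0.06 rad and z of lid in the frame of jar between 0.09 and 0.15 m and horizontal distance between lid and jar below 0.025 m and angle between lid's own z axis and vertical below 0.2 rad and angle between the x axis of lid and the x axis of jar, either way round above 0.9 rad and contact force between each of lid, the arm and jar below 0.1 N and contact force between the fingers and lid above 1 N and linear speed of each of lid, jar below 0.03 m/s); the arm keeps its last pose, push and grip.
It fails at once if the jar is tipped over (angle between jar's own z axis and vertical above 0.6 rad).
It fails at once if the round jar is disturbed (distance of round_jar from where it was at the start of the episode above 0.03 m).
It fails at once if the spice jar is disturbed (distance of spice_jar from where it was at the start of the episode above 0.03 m).
It fails at once if the mug is disturbed (distance of mug from where it was at the start of the episode above 0.03 m).
It fails at once if the tin is disturbed (distance of tin from where it was at the start of the episode above 0.03 m).
It also fails if it takes over 45 s, if anything falls off the work surface, if the arm or the gripper's body presses on something with over 40 N, if the wrist force passes 120 N, or if a joint passes its speed limit or range.

## Working session

There is one attempt and no reset: what is moved stays moved. The work goes in short steps, Python scripts to look and compute and a shell command to move; the robot and the scene stay as the last step left them, time stands still between calls to the robot, and variables do not carry over. Pictures are saved under pics/ and viewed, at most 10 in all, crops included, and the job is handed in when it is done.

```bash
mkdir -p pics; ls; python3 - <<'E'
from plant import arm
import cv2,numpy as np
s=arm.sense();print(s)
a=[arm.camera(n) for n in("top","scene")]
for n,c in zip(("top","scene"),a):
    np.savez(f"{n}0.npz",**c);print(n,c["K"],c["R"],c["t"])
    cv2.imwrite(f"pics/{n}0.png",c["color"][...,::-1])
E
```

```text
pics
{'t': 0.0, 'joint_positions': array([ 5.95488863e+01,  5.99894567e+00,  5.52691484e+00,  8.96044436e+01,
       -6.85784513e-04,  7.75264954e+01]), 'qvel': array([ 0.04665593, -0.05376437,  0.02814387,  0.04458603, -0.04990822,
       -0.06387225]), 'joint_efforts': array([ 3.62865740e-04, -5.56928587e+01,  5.03649402e+01,  1.66931591e-02,
       -1.96383899e-04, -1.26445320e-05]), 'ee_pos': array([0.18501099, 0.57041353, 0.23051759]), 'eef_rot': array([[-9.51177116e-01,  3.08644860e-01, -6.66127083e-04],
       [ 3.08645455e-01,  9.51176453e-01, -1.15668604e-03],
       [ 2.76599194e-04, -1.30581039e-03, -9.99999109e-01]]), 'contact_force': array([-0.08875187,  0.13942273, -0.48896469]), 'moment': array([-0.05302703,  0.04028786, -0.00940428]), 'finger_force': 0.0, 'opening': 1.0003979511125296}
top [[452.05936667   0.         261.30396463]
 [  0.         452.05936667 198.82143429]
 [  0.           0.           1.        ]] [[ 0.02935371 -0.99919707  0.02726846]
 [-0.98704932 -0.03327944 -0.15692712]
 [ 0.15770859 -0.02230892 -0.98723367]] [-0.03804993  0.49055878  1.30670534]
scene [[423.84325243   0.         252.07112133]
 [  0.         423.84325243 194.77680938]
 [  0.           0.           1.        ]] [[ 0.52840037 -0.84872594  0.02138515]
 [-0.39099151 -0.26562792 -0.88123064]
 [ 0.7536038   0.45728118 -0.47220253]] [-0.24673801  0.27513485  1.11704803]
```

View pics/top0.png

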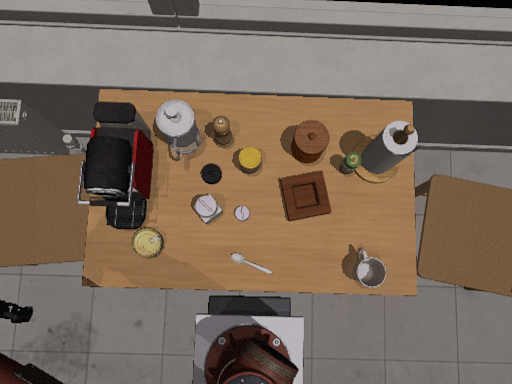

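View pics/scene0.png

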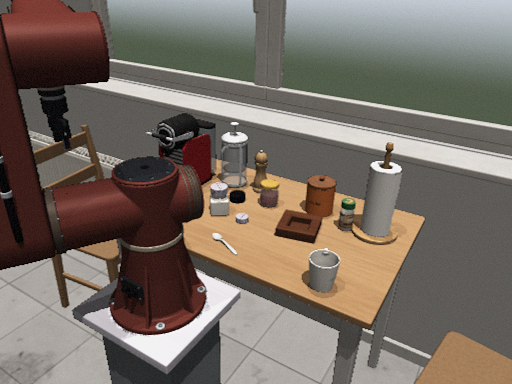

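The top view shows the jar with its lid at (207,207), the holder at (305,196), a small decoy lid at (242,213), a black one at (211,174), and the tin at (147,242). The scene view shows the jar standing at (219,200). Next I measure the jar and holder.

```bash
cat > h.py <<'E'
import numpy as np,cv2
def cloud(c):
    z=c["range_z"];h,w=z.shape;u,v=np.meshgrid(np.arange(w),np.arange(h));K=c["K"]
    P=np.stack([(u-K[0,2])/K[0,0]*z,(v-K[1,2])/K[1,1]*z,z],-1)
    return (P-c["t"])@c["R"]
def plane(c,uv,h):
    uv=np.atleast_2d(uv).astype(float);K=c["K"]
    d=np.c_[(uv-[K[0,2],K[1,2]])/[K[0,0],K[1,1]],np.ones(len(uv))]@c["R"]
    o=-c["R"].T@c["t"];return (o+d*((h-o[2])/d[:,2])[:,None])[:,:2]
E
python3 - <<'E'
from h import *
c=dict(np.load("top0.npz"));P=cloud(c)
u,v=np.meshgrid(np.arange(512),np.arange(384));box=lambda a,b,r:(abs(u-a)<r)&(abs(v-b)<r)
def show(n,m,h):
    m=m.astype(np.uint8);k,l,s,ce=cv2.connectedComponentsWithStats(m);i=1+np.argmax(s[1:,4])
    ct=max(cv2.findContours((l==i).astype(np.uint8),0,1)[0],key=len)[:,0]
    w=plane(c,ct,h);r=cv2.minAreaRect(w.astype(np.float32))
    print(n,"area",s[i,4],"centroid",plane(c,ce[i],h),"z",np.median(P[l==i][:,2]),"rect",r)
z=P[...,2]
show("lid",box(207,207,22)&(z>.09)&(z<.115),.102)
show("shoulder",box(207,207,22)&(z>.045)&(z<.115),.06)
show("holder",box(305,196,34)&(z>.02)&(z<.045),.03)
hsv=cv2.cvtColor(c["color"],cv2.COLOR_RGB2HSV)
show("holderdark",box(305,196,34)&(hsv[...,2]<105),.03)
im=c["color"][...,::-1]
a=cv2.resize(im[180:236,180:256],None,fx=5,fy=5,interpolation=3);b=cv2.resize(im[166:222,267:343],None,fx=5,fy=5,interpolation=3)
cv2.imwrite("pics/z0.png",np.hstack([a,b]))
E
```

```text
lid area 361 centroid [[0.45723005 0.13437323]] z 0.10265085295107436 rect ((0.457272469997406, 0.13427531719207764), (0.05997655540704727, 0.05631024390459061), 2.581975221633911)
shoulder area 497 centroid [[0.45809782 0.13522334]] z 0.10120549338927742 rect ((0.45966121554374695, 0.13629361987113953), (0.0708422064781189, 0.06321049481630325), 39.12837600708008)
holder area 1368 centroid [[ 0.51001004 -0.15590801]] z 0.028949516494847633 rect ((0.5104173421859741, -0.1555972397327423), (0.1310301125049591, 0.13101333379745483), 12.960999488830566)
holderdark area 1972 centroid [[ 0.50682173 -0.15082075]] z 0.027022204726312893 rect ((0.5076572895050049, -0.1507975459098816), (0.1330236941576004, 0.13811299204826355), 12.793241500854492)
```

View pics/z0.png

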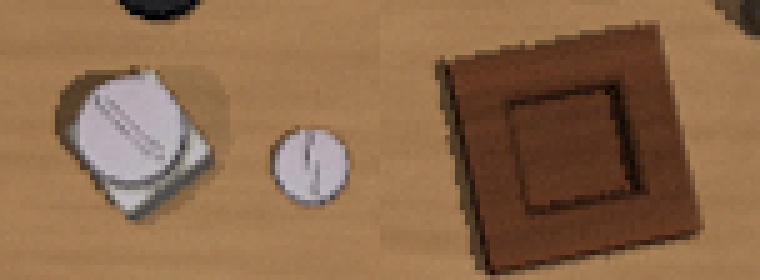

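The zoom shows the lid rib running from (95,97) to (162,158) and the jar's near edge at about 36° in the image. That gives a jar yaw of about 38°, a rib at about 49° and so a lid yaw of about 11°. The holder is turned about 11–13°. I'll move over the jar and check with the wrist camera.

```bash
python3 -m inch '[[-1,-1,0,0],[-3,-3,0,0],[-6,-5,0,0],[-9,-8,0,0],[-12,-10,0,0],[-15,-13,0,0],[-18,-15,0,0],[-21,-18,0,0],[-24,-20,0,0],[-27,-23,0,0],[-30,-25,0,0],[-33,-28,0,0],[-36,-30.3,0,0],[-38,-32,0,0],[-39,-32.8,0,0],[-39.3,-33.1,0,0],[-39.3,-33.1,0,0],[-39.3,-33.1,0,0]]'
python3 - <<'E'
from plant import arm
from h import *
s=arm.sense();print(s["ee_pos"],s["eef_rot"].round(3),s["joint_positions"].round(1),s["t"])
c=arm.camera("wrist");np.savez("w0.npz",**c);cv2.imwrite("pics/w0.png",c["color"][...,::-1]);print(c["K"],c["R"],-c["R"].T@c["t"])
E
```

```text
t: 1.6
ee_pos: [0.4562, 0.1355, 0.2312]
eef_rot: [[-0.951, 0.308, -0.001], [0.308, 0.951, 0.0], [0.001, 0.0, -1.0]]
contact_force: [-0.7, 0.2, 0.7]
opening: 1.0
finger_force: 0.0
[0.45622293 0.13552619 0.23122939] [[-0.951  0.308 -0.001]
 [ 0.308  0.951  0.   ]
 [ 0.001  0.    -1.   ]] [  0.7 -15.8 -15.1  90.8   0.   18.7] 1.6
[[285.79984761   0.         252.60618769]
 [  0.         285.79984761 197.16812248]
 [  0.           0.           1.        ]] [[ 3.08545130e-01  9.51209275e-01  9.04572648e-04]
 [ 9.14991807e-01 -2.97056864e-01  2.73033355e-01]
 [ 2.59980569e-01 -8.34154354e-02 -9.62004142e-01]] [0.39066389 0.15730196 0.37414813]
```

View pics/w0.png

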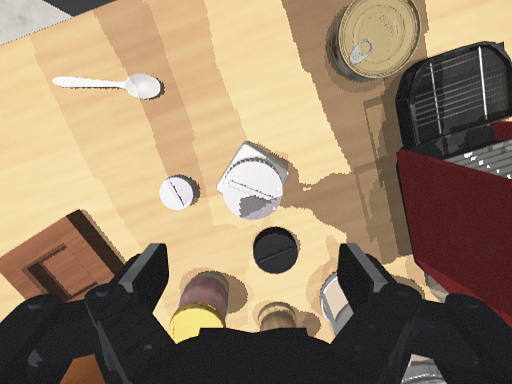

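The wrist view shows the lid at (253,190) on the square jar, whose shoulder corner is at (247,142). The black lid is at (275,250) and the decoy at (177,192).

```bash
python3 - <<'E'
from h import *
c=dict(np.load("w0.npz"));P=cloud(c);z=P[...,2]
u,v=np.meshgrid(np.arange(512),np.arange(384));b=(abs(u-252)<45)&(abs(v-185)<50)
m=b&(z>.097)&(z<.112)
q=P[m];print("lid cloud",m.sum(),np.median(q,0),cv2.minEnclosingCircle(q[:,:2].astype(np.float32)))
ct=max(cv2.findContours(m.astype(np.uint8),0,1)[0],key=len)[:,0]
hull=cv2.convexHull(ct)[:,0];print("lid ring",cv2.minEnclosingCircle(plane(c,hull,.102).astype(np.float32)))
r=m&(z>.1045);q=P[r];
if len(q)>10: print("rib cloud",r.sum(),cv2.minAreaRect(q[:,:2].astype(np.float32)))
s=b&(z>.02)&(z<.065);q=P[b&(z>.04)&(z<.065)];print("sh",len(q),cv2.minAreaRect(q[:,:2].astype(np.float32)))
im=cv2.resize(c["color"][130:230,200:300][...,::-1],None,fx=5,fy=5,interpolation=3);cv2.imwrite("pics/w0z.png",im)
# holder from top rgb edges of far top face
t=dict(np.load("top0.npz"));T=cloud(t)
q=T[160:230,270:340].reshape(-1,3);q=q[(q[:,2]>.024)&(q[:,2]<.036)];R=cv2.minAreaRect(q[:,:2].astype(np.float32));print("holder cloud",R)
E
```

```text
lid cloud 2834 [0.45670359 0.13563755 0.1031932 ] ((0.45798030495643616, 0.13535554707050323), 0.03043747879564762)
lid ring ((0.4576622247695923, 0.13533803820610046), 0.030530797317624092)
rib cloud 351 ((0.45582011342048645, 0.1335652619600296), (0.05036527290940285, 0.05187433958053589), 10.36107063293457)
sh 705 ((0.4582366943359375, 0.1351369470357895), (0.0638854056596756, 0.06409501284360886), 38.761253356933594)
holder cloud ((0.5311466455459595, -0.15165331959724426), (0.1724335104227066, 0.1308528184890747), 12.637128829956055)
```

View pics/w0z.png

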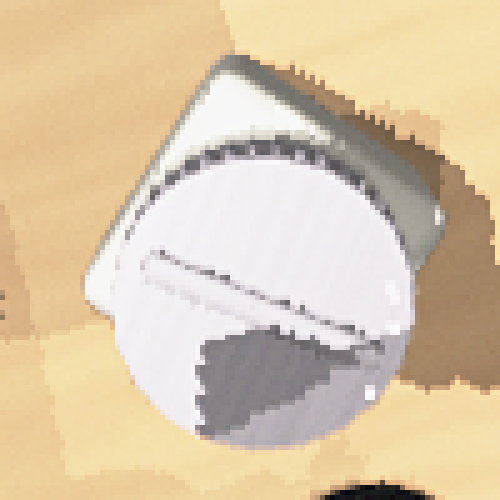

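The shoulder cloud measures 63.9 × 64.1 mm, as it should, which puts the jar at (0.458, 0.135) with a yaw of 38.8°. The rib is at about 51°, so the lid yaw is about 12.5°. Now descending and gripping.

```bash
python3 -m inch '[[-0.1,0,1,0],[-0.2,0,3,0],[-0.2,0,5,0],[-0.2,0,7,0],[-0.2,0,9,0],[-0.2,0,11,0],[-0.2,0,12.5,0],[-0.2,0,14,0],[-0.2,0,15,0],[-0.2,0,15.6,0],[-0.2,0,16,0],[-0.2,0,16,0],[-0.2,0,16,0]]'
python3 -m inch '[[0,0,0,0],[0,0,0,0],[0,0,0,0],[0,0,0,0],[0,0,0,0],[0,0,0,0],[0,0,0,0],[0,0,0,0],[0,0,0,0],[0,0,0,0]]' 255 90
```

```text
t: 2.73
ee_pos: [0.459, 0.1341, 0.0718]
eef_rot: [[-0.951, 0.308, 0.001], [0.308, 0.951, 0.0], [-0.001, 0.0, -1.0]]
contact_force: [0.9, 0.3, 0.7]
opening: 1.001
finger_force: 0.0
t: 3.57
ee_pos: [0.4594, 0.1341, 0.0725]
eef_rot: [[-0.951, 0.309, 0.002], [0.309, 0.951, 0.0], [-0.001, 0.001, -1.0]]
contact_force: [-1.4, 0.6, 6.8]
opening: 0.681
finger_force: 94.6
```

```bash
python3 -m inch '[[0,0,-0.3,0],[0,0,-0.8,0],[0,0,-1.8,0],[0,0,-3,0],[0,0,-4.5,0],[0,0,-6,0],[0,0,-7.5,0],[0,0,-9,0],[0,0,-10,0],[0,0,-10.5,0],[0,0,-10.5,0],[0,0,-10.5,0]]'
```

```text
t: 4.57
ee_pos: [0.4587, 0.134, 0.1761]
eef_rot: [[-0.951, 0.309, -0.0], [0.309, 0.951, 0.0], [0.0, -0.0, -1.0]]
contact_force: [-0.7, 0.0, -6.2]
opening: 0.687
finger_force: 97.4
```

```bash
python3 -m inch '[[-0.3,-0.5,0,0.5],[-0.9,-1.6,0,1.5],[-1.8,-3.4,0,3],[-3,-5.6,0,5],[-4.2,-8,0,8],[-5.6,-10.5,0,11],[-7,-13,0,14],[-8.4,-15.7,0,17],[-9.7,-18.2,0,20],[-11,-20.6,0,22],[-12,-22.6,0,24],[-12.9,-24.2,0,25],[-13.5,-25.3,0,25.7],[-13.8,-25.9,0,26],[-13.9,-26,0,26],[-13.9,-26,0,26],[-13.9,-26,0,26]]'
python3 - <<'E'
from plant import arm
from h import *
s=arm.sense();print(s["joint_positions"].round(1))
for n in("wrist","top"):
    c=arm.camera(n);np.savez(f"{n}1.npz",**c);cv2.imwrite(f"pics/{n}1.png",c["color"][...,::-1])
E
```

```text
t: 5.98
ee_pos: [0.5106, -0.1553, 0.1762]
eef_rot: [[-0.72, 0.694, -0.0], [0.694, 0.72, 0.001], [0.001, 0.0, -1.0]]
contact_force: [0.3, -0.3, -5.1]
opening: 0.681
finger_force: 97.6
[-31.   -5.8 -12.   83.9   0.   12.9]
```

View pics/wrist1.png

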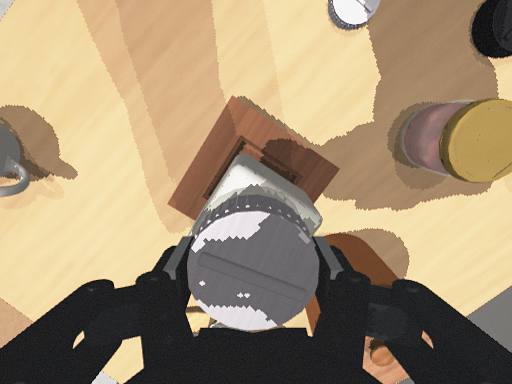

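The jar hangs between the fingers with its shoulder corner at (243,152). Behind it the holder's near corner is at (233,96), with edges running to (168,203) and (338,170). Next I measure both in this one view.

```bash
cat > m.py <<'E'
from h import *
c=dict(np.load("wrist1.npz"));P=cloud(c);z=P[...,2]
u,v=np.meshgrid(np.arange(512),np.arange(384))
def edgeline(m,h,ax):
    # outermost boundary pts of mask, fit two lines around topmost corner
    ct=max(cv2.findContours(m.astype(np.uint8),0,1)[0],key=len)[:,0]
    hull=cv2.approxPolyDP(cv2.convexHull(ct),1.5,True)[:,0];return ct,hull
def fit(ct,a,b,h):
    a,b=np.array(a,float),np.array(b,float);d=(b-a)/np.linalg.norm(b-a);n=np.array([-d[1],d[0]])
    s=(ct-a)@d/np.linalg.norm(b-a);k=(abs((ct-a)@n)<4)&(s>.1)&(s<.85)
    w=plane(c,ct[k],h).astype(np.float32);l=cv2.fitLine(w,cv2.DIST_HUBER,0,.01,.01).ravel()
    print("n",k.sum(),"ang",np.degrees(np.arctan2(l[1],l[0]))%90);return l
def cross(l,k):
    t=np.linalg.solve(np.c_[l[:2],-k[:2]],k[2:]-l[2:]);return l[2:]+t[0]*l[:2]
E
python3 - <<'E'
from m import *
m=(z>.02)&(z<.04)&(u>150)&(u<345)&(v>85)&(v<215)
ct,h=edgeline(m,.03,0);print(h.tolist(),np.median(z[m]))
j=(z>.145)&(z<.172)&(u>170)&(u<335)&(v>140)&(v<250)
q=P[j];print(j.sum(),np.percentile(q[:,2],[5,50,95]),cv2.minAreaRect(q[:,:2].astype(np.float32)))
ct2,h2=edgeline(j,.164,0);print(h2.tolist())
l=P[(abs(z-.2065)<.004)&(v>190)&(abs(u-252)<66)];print("lid",len(l),np.median(l,0),cv2.minEnclosingCircle(l[:,:2].astype(np.float32)))
for n,a,b in(("L",(233,96),(168,203)),("R",(233,96),(338,170))):pass
L=fit(ct,(233,96),(168,203),.03);R=fit(ct,(233,96),(338,170),.03);k=cross(L,R);print("corner",k)
t=dict(np.load("top1.npz"));T=cloud(t);uu,vv=np.meshgrid(np.arange(512),np.arange(384))
mm=(T[...,2]>.15)&(T[...,2]<.3)&(abs(uu-305)<40)&(abs(vv-200)<40);print("top sees",mm.sum())
E
```

```text
[[167, 203], [231, 96], [339, 169], [313, 204], [184, 214]] 0.030289633201483892
2858 [0.1506708  0.16250598 0.16780705] ((0.5080731511116028, -0.15036462247371674), (0.06255948543548584, 0.05748063325881958), 13.04483413696289)
[[188, 234], [231, 166], [239, 160], [248, 163], [313, 205], [322, 218], [320, 225], [312, 235]]
lid 12260 [ 0.50733591 -0.15128504  0.2065189 ] ((0.5105701088905334, -0.15469585359096527), 0.03162556141614914)
n 81 ang 12.976418
n 80 ang 12.936713
corner [ 0.43353346 -0.10782895]
top sees 7
```

```bash
python3 - <<'E'
from m import *
a=np.radians(12.95);R=np.array([[np.cos(a),np.sin(a)],[-np.sin(a),np.cos(a)]])
C=R@np.array([.5114,-.1566])
j=(z>.11)&(z<.172)&(u>170)&(u<335)&(v>130)&(v<250)
q=P[j];e=q[:,:2]@R.T-C
for lo,hi in((.112,.135),(.135,.155),(.158,.166)):
    k=(q[:,2]>lo)&(q[:,2]<hi)
    f=e[k]; 
    if k.sum()>30: print(lo,k.sum(),"x' 1,5,50%",np.percentile(f[:,0],[1,5,50]).round(4),"y' 50,95,99",np.percentile(f[:,1],[50,95,99]).round(4))
k=(q[:,2]>.112)&(q[:,2]<.155)
m2=np.zeros(z.shape,np.uint8);m2[j]=1
ct=max(cv2.findContours(m2,0,1)[0],key=len)[:,0]
h=cv2.approxPolyDP(cv2.convexHull(ct),1.5,True)[:,0];print(h.tolist())
for x,y in h: print(x,y,P[y,x].round(4))
E
```

```text
0.112 420 x' 1,5,50% [-0.0331 -0.0331 -0.0107] y' 50,95,99 [0.0353 0.0354 0.0355]
0.135 500 x' 1,5,50% [-0.0331 -0.0331 -0.0114] y' 50,95,99 [0.0353 0.0354 0.0355]
0.158 2056 x' 1,5,50% [-0.0328 -0.0322 -0.0198] y' 50,95,99 [0.0296 0.0346 0.0351]
[[188, 234], [233, 160], [241, 153], [256, 160], [303, 191], [322, 218], [320, 225], [312, 235]]
188 234 [ 0.4838 -0.1839  0.1556]
233 160 [ 0.4734 -0.1384  0.1105]
241 153 [ 0.4738 -0.1306  0.1111]
256 160 [ 0.485  -0.1263  0.1107]
303 191 [ 0.5265 -0.117   0.1108]
322 218 [ 0.5319 -0.1175  0.1585]
320 225 [ 0.5325 -0.1208  0.1629]
312 235 [ 0.534  -0.1283  0.1629]
```

```bash
python3 - <<'E'
from m import *
a=np.radians(12.95);R=np.array([[np.cos(a),np.sin(a)],[-np.sin(a),np.cos(a)]])
C=R@np.array([.5114,-.1566])
e=P[...,:2]@R.T-C
g=(u>150)&(u<345)&(v>85)&(v<215)
k=g&(z>.008)&(z<.026)&(e[...,0]<-.055)&(abs(e[...,1])<.06);print("x face",k.sum(),np.percentile(e[k][:,0],[10,50,90]))
k=g&(z>.008)&(z<.026)&(e[...,1]>.055)&(abs(e[...,0])<.06);print("y face",k.sum(),np.percentile(e[k][:,1],[10,50,90]))
k=g&(z>.008)&(z<.024)&(abs(e).max(-1)<.05);print("pocket wall",k.sum(),e[k].min(0),e[k].max(0),np.percentile(e[k],[5,50,95],axis=0))
k=g&(abs(z-.03)<.003)&(abs(e).max(-1)<.08);print("top",e[k].min(0),e[k].max(0))
tool=R@np.array([-.72,.694]);ty=R@np.array([.694,.72]);print(tool,ty)
E
```

```text
Traceback (most recent call last):
IndexError: index -1 is out of bounds for axis 0 with size 0
```

```bash
python3 - <<'E'
from m import *
a=np.radians(12.95);R=np.array([[np.cos(a),np.sin(a)],[-np.sin(a),np.cos(a)]])
C=R@np.array([.5114,-.1566])
e=P[...,:2]@R.T-C
g=(u>150)&(u<345)&(v>85)&(v<215)
k=g&(z>.01)&(z<.023)&(abs(e).max(-1)<.05);print("pocket wall",k.sum(),np.percentile(e[k],[2,10,50,90,98],axis=0))
k=g&(abs(z-.03)<.003)&(abs(e).max(-1)<.08);print("top",np.percentile(e[k],[.5,2],axis=0),np.percentile(e[k],[98,99.5],axis=0))
print(R@np.array([-.72,.694]),R@np.array([.694,.72]))
d=R.T@np.array([.0011,-.0033]);print("shift world",d,"tool",d@[-.72,.694],d@[.694,.72])
t=dict(np.load("top0.npz"));T=cloud(t);E=T[...,:2]@R.T-C;Z=T[...,2]
k=(Z>.022)&(Z<.036)&(abs(E).max(-1)<.075);print("top cam extents",E[k].min(0),E[k].max(0))
E
```

```text
pocket wall 35 [[-0.0337413  -0.03384617]
 [-0.03286355 -0.03369271]
 [ 0.0336597   0.02733344]
 [ 0.03390042  0.03191545]
 [ 0.03403274  0.03294343]]
top [[-0.06508036 -0.06277628]
 [-0.06422818 -0.05821909]] [[0.06129526 0.06429651]
 [0.06383438 0.06508699]]
[-0.54616166  0.83770129] [0.83770129 0.54616166]
shift world [ 0.00181155 -0.00296956] tool -0.003365192068235781 -0.0008808620458862929
top cam extents [-0.06576185 -0.06520381] [0.06520276 0.0659656 ]
```

The holder centre (0.5114, −0.1566) is confirmed by the pocket walls at ±34 mm. The jar is off by (−1.1, +3.3) mm in the holder's frame. I'll correct that and lower in two stages.

```bash
python3 -m inch '[[-0.1,0,0.3,0],[-0.25,-0.05,1,0],[-0.34,-0.09,2,0],[-0.34,-0.09,3.2,0],[-0.34,-0.09,4.4,0],[-0.34,-0.09,5.4,0],[-0.34,-0.09,6.1,0],[-0.34,-0.09,6.5,0],[-0.34,-0.09,6.5,0],[-0.34,-0.09,6.5,0],[-0.34,-0.09,6.5,0]]'
python3 -m inch '[[0,0,0.2,0],[0,0,0.4,0],[0,0,0.6,0],[0,0,0.8,0],[0,0,1,0],[0,0,1.2,0],[0,0,1.4,0],[0,0,1.6,0],[0,0,1.6,0],[0,0,1.6,0]]'
```

```text
t: 7.0
ee_pos: [0.5129, -0.1594, 0.112]
eef_rot: [[-0.72, 0.694, 0.001], [0.694, 0.72, -0.0], [-0.001, 0.0, -1.0]]
contact_force: [1.0, -0.4, -5.2]
opening: 0.682
finger_force: 97.6
t: 7.83
ee_pos: [0.5124, -0.1592, 0.0951]
eef_rot: [[-0.72, 0.694, -0.0], [0.694, 0.72, 0.0], [0.0, 0.0, -1.0]]
contact_force: [1.2, -0.1, -5.4]
opening: 0.68
finger_force: 97.6
```

```bash
python3 -m inch '[[0,0,0.2,0],[0,0,0.4,0],[0,0,0.6,0],[0,0,0.8,0],[0,0,1,0],[0,0,1.2,0],[0,0,1.4,0],[0,0,1.5,0],[0,0,1.55,0],[0,0,1.6,0],[0,0,1.65,0],[0,0,1.65,0],[0,0,1.65,0],[0,0,1.65,0]]'
```

```text
t: 9.0
ee_pos: [0.5126, -0.1593, 0.0789]
eef_rot: [[-0.72, 0.694, 0.0], [0.694, 0.72, 0.0], [-0.0, 0.0, -1.0]]
contact_force: [0.0, 0.4, -5.3]
opening: 0.68
finger_force: 97.9
```

```bash
python3 -m inch '[[0,0,0.05,0],[0,0,0.1,0],[0,0,0.1,0],[0,0,0.1,0]]'; python3 -m inch '[[0,0,0.05,0],[0,0,0.1,0],[0,0,0.1,0],[0,0,0.1,0]]'
```

```text
t: 9.33
ee_pos: [0.5127, -0.1593, 0.0787]
eef_rot: [[-0.72, 0.694, 0.001], [0.694, 0.72, -0.0], [-0.001, 0.0, -1.0]]
contact_force: [-4.3, 2.4, 6.6]
opening: 0.683
finger_force: 98.8
t: 9.67
ee_pos: [0.5129, -0.1594, 0.0785]
eef_rot: [[-0.72, 0.694, 0.001], [0.694, 0.72, -0.001], [-0.001, 0.0, -1.0]]
contact_force: [-7.0, 3.0, 13.5]
opening: 0.681
finger_force: 99.8
```

The jar is seated: TCP z is 6 mm above the value at grasp, with contact force upward. I'll start unscrewing, 48° first, while watching the moment.

```bash
python3 -c "
from plant import arm;s=arm.sense();print(s['moment'],s['joint_positions'].round(1))"
python3 -m inch '[[0,0,0,-1],[0,0,0,-3],[0,0,0,-6],[0,0,0,-10],[0,0,0,-14],[0,0,0,-18],[0,0,0,-22],[0,0,0,-26],[0,0,0,-30],[0,0,0,-34],[0,0,0,-38],[0,0,0,-42],[0,0,0,-45],[0,0,0,-47],[0,0,0,-48],[0,0,0,-48]]'
python3 - <<'E'
from plant import arm
from h import *
s=arm.sense();print(s['moment'])
c=arm.camera("wrist");np.savez("wrist2.npz",**c);cv2.imwrite("pics/wrist2.png",c["color"][...,::-1])
E
```

```text
[0.70922864 1.37684657 0.03720617] [-31.2  -3.4 -19.9  73.5  -0.   12.7]
t: 11.0
ee_pos: [0.5144, -0.1596, 0.0795]
eef_rot: [[-0.997, -0.072, 0.005], [-0.072, 0.997, -0.001], [-0.004, -0.001, -1.0]]
contact_force: [-1.2, 3.4, 15.8]
opening: 0.677
finger_force: 99.9
[0.97709976 0.45791862 0.01436355]
```

View pics/wrist2.png

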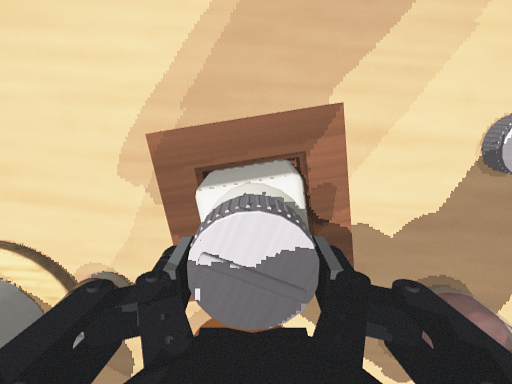

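The wrist view shows the jar still braced in the pocket, its front shoulder edge (200,178)–(290,160) parallel to the holder. The rib at (195,256)–(310,292) is unchanged in the hand, so the lid has not slipped. Next I measure the jar's yaw.

```bash
python3 - <<'E'
from h import *
c=dict(np.load("wrist2.npz"));P=cloud(c)
a=np.radians(12.95);R=np.array([[np.cos(a),np.sin(a)],[-np.sin(a),np.cos(a)]])
q=P.reshape(-1,3);e=q[:,:2]@R.T-R@np.array([.5114,-.1566])
for n,i in(("-x face",0),):
    k=(q[:,2]>.034)&(q[:,2]<.062)&(abs(e[:,0]+.032)<.006)&(abs(e[:,1])<.026)
    f=e[k];p=np.polyfit(f[:,1],f[:,0],1);print(k.sum(),np.median(f[:,0]),"yaw rel holder",-np.degrees(np.arctan(p[0])))
s=(abs(e).max(1)<.04)&(q[:,2]>.06)&(q[:,2]<.07);print("shoulder z",np.percentile(q[s][:,2],[5,50,95]),"ext",e[s].min(0),e[s].max(0))
l=P[(abs(P[...,2]-.109)<.004)];print("lid top",np.median(l[:,2]) )
def ang(p,q_):
    d=plane(c,[q_],.112)-plane(c,[p],.112);return np.degrees(np.arctan2(d[0,1],d[0,0]))%180
print("rib",ang((195,255),(310,292)))
c=dict(np.load("wrist1.npz"));print("rib before",ang((198,250),(308,290)))
E
```

```text
852 -0.031724504297940326 yaw rel holder 0.37172031327583677
shoulder z [0.06114236 0.06551323 0.06927056] ext [-0.03225466 -0.0334314 ] [0.00550445 0.0306651 ]
lid top 0.10991251533055205
rib 74.15728281275058
rib before 23.865185143295893
```

```bash
for i in 1; do python3 -m inch '[[0,0,0,-1],[0,0,0,-2],[0,0,0,-3],[0,0,0,-4],[0,0,0,-4]]'; python3 -m inch '[[0,0,0,-1],[0,0,0,-2],[0,0,0,-3],[0,0,0,-3]]'; python3 -m inch '[[0,0,0,-1],[0,0,0,-2],[0,0,0,-3],[0,0,0,-3]]'; done | grep -v rot
```

```text
t: 11.47
ee_pos: [0.5144, -0.1596, 0.0795]
contact_force: [-1.0, 4.3, 14.2]
opening: 0.682
finger_force: 99.9
t: 11.8
ee_pos: [0.5144, -0.1597, 0.0795]
contact_force: [-2.4, 5.0, 15.5]
opening: 0.684
finger_force: 99.9
t: 12.13
ee_pos: [0.5144, -0.1597, 0.0795]
contact_force: [-1.9, 3.1, 14.1]
opening: 0.68
finger_force: 99.9
```

```bash
(python3 -m inch '[[0,0,0,-1],[0,0,0,-2],[0,0,0,-3],[0,0,0,-4],[0,0,0,-4],[0,0,0,-4]]'; python3 -m inch '[[0,0,-0.1,0],[0,0,-0.2,0],[0,0,-0.2,0],[0,0,-0.2,0]]') | grep -v rot
```

```text
t: 12.63
ee_pos: [0.5144, -0.1596, 0.0795]
contact_force: [-1.5, 4.2, 14.9]
opening: 0.684
finger_force: 99.9
t: 12.97
ee_pos: [0.5142, -0.1597, 0.0809]
contact_force: [0.3, 2.8, 10.5]
opening: 0.68
finger_force: 99.3
```

```bash
(python3 -m inch '[[0,0,-0.1,0],[0,0,-0.2,0],[0,0,-0.2,0],[0,0,-0.2,0]]';python3 -m inch '[[0,0,-0.1,0],[0,0,-0.2,0],[0,0,-0.2,0],[0,0,-0.2,0]]') | grep -v rot
python3 - <<'E'
from plant import arm
from h import *
c=arm.camera("wrist");np.savez("wrist3.npz",**c);P=cloud(c)
a=np.radians(12.95);R=np.array([[np.cos(a),np.sin(a)],[-np.sin(a),np.cos(a)]])
q=P.reshape(-1,3);e=q[:,:2]@R.T-R@np.array([.5114,-.1566])
s=(abs(e).max(1)<.045)&(q[:,2]>.058)&(q[:,2]<.071);print("shoulder z",np.percentile(q[s][:,2],[5,50,95]),"ext",e[s].min(0),e[s].max(0))
l=P[abs(P[...,2]-.115)<.008];print("lid top",np.median(l[:,2]))
E
```

```text
t: 13.3
ee_pos: [0.5128, -0.1594, 0.081]
contact_force: [-0.1, 0.1, 1.9]
opening: 0.677
finger_force: 98.6
t: 13.63
ee_pos: [0.5125, -0.1592, 0.0827]
contact_force: [0.2, -0.3, -0.7]
opening: 0.683
finger_force: 98.3
shoulder z [0.06054378 0.06548593 0.06994517] ext [-0.03213905 -0.03336377] [-0.00545569  0.03067702]
lid top 0.11315168773499867
```

The force on the tool is only the lid's weight and the shoulder has not moved, so the lid is free. I'll lift it straight up.

```bash
python3 -m inch '[[0,0,-0.1,0],[0,0,-0.3,0],[0,0,-0.6,0],[0,0,-1,0],[0,0,-1.5,0],[0,0,-2,0],[0,0,-2.4,0],[0,0,-2.7,0],[0,0,-2.8,0],[0,0,-2.8,0],[0,0,-2.8,0],[0,0,-2.8,0],[0,0,-2.8,0],[0,0,-2.8,0]]'
python3 - <<'E'
from plant import arm
from h import *
c=arm.camera("wrist");cv2.imwrite("pics/wrist4.png",c["color"][...,::-1]);P=cloud(c)
a=np.radians(12.95);R=np.array([[np.cos(a),np.sin(a)],[-np.sin(a),np.cos(a)]])
q=P.reshape(-1,3);e=q[:,:2]@R.T-R@np.array([.5114,-.1566])
s=(abs(e).max(1)<.045)&(q[:,2]>.058)&(q[:,2]<.071);print("shoulder z",np.percentile(q[s][:,2],[5,50,95]),"ext",e[s].min(0),e[s].max(0))
l=P[abs(P[...,2]-.14)<.012];print("lid top",np.median(l[:,2]))
E
```

```text
t: 14.85
ee_pos: [0.5124, -0.1592, 0.1106]
eef_rot: [[-0.951, -0.309, -0.0], [-0.309, 0.951, 0.0], [0.0, 0.0, -1.0]]
contact_force: [0.6, -0.4, -0.8]
opening: 0.677
finger_force: 98.3
shoulder z [0.06062368 0.06557841 0.07030061] ext [-0.03209594 -0.033295  ] [-1.71479301e-05  3.08013374e-02]
lid top 0.14099116994097327
```

View pics/wrist4.png

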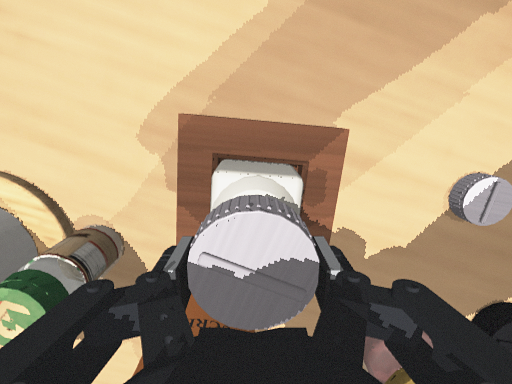

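The lid at (253,262) is held level about 32 mm above its closed height. The jar's shoulder at (257,180) has not moved and the jar still sits in the pocket. Handing in.

```bash
python3 -c "
from plant import arm;print(arm.job_done())"
```

```text
the job is handed in; nothing more can be done
None
```

The job is handed in at about 15 s of the 45 s: by the last measurements the jar stands seated in the holder and its lid is free, held level about 3 cm above it; the judging result was not shown.

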